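Clamp the orange paint bottle with the turnbuckle bottle holder

TASK

Stand the orange paint bottle with the white cap upright in the bay of the bottle holder, centred on the ring mark between the two rubber-faced jaws. Then turn the brass middle body of its turnbuckle by swinging the red-knobbed lever up and over towards the jaws' side until it stops, so that both jaws draw in and hold the bottle, and let go.

Things in the scene. Friction and masses are not known exactly. Their poses are not given: they have to be found in the camera images.
- paint_orange: Orange paint bottle with white cap, 24 mm across, 79 mm high (24 mm body to 56 mm up, cap 18 mm), 30 g; origin at the centre of its underside, z up. Stands on the table 70 to 130 mm from paint bottles of other colours with black caps. Grip it from any side, about 48 mm up.
- bottle_clamp: Holder fixed on the table: base 150 (x) by 145 (y) by 10 mm; origin centre of underside, z up. Bay (ring mark) at x -40 mm, y 0, on the base top. Blue jaws at +y and -y of it, 46 mm high, sprung rubber pads, gap 47 to 51 mm at start: lower the bottle with fingers closing along x. Turnbuckle along y at x +35 mm, axis 36 mm above table, top 51 mm. Closing jaws centre the bottle in y.
- turn_sleeve (a joint): Angle (rad) of the turnbuckle's brass middle body with its lever. 0 open, 1.5 stop, jaws drawn in; starts 0 to 0.2. Each jaw moves in 10.5 mm per rad. The lever stands 0.25 + this angle above the holder's +x direction: it starts low, pointing away from the bay, and swings up and over to 10 degrees past upright. Friction 0.12 N m holds it where it is left.
- lever_knob (a point): Centre of the red ball knob, 22 mm across, on the lever's end, 90 mm from the turnbuckle's axis, at y = 0 of the holder; lever bar 7.6 mm thick. Pinch it from above with fingers closing along the holder's y and lead it round the arc; the tool need not tilt.
Things that resemble listed ones, but are neither listed nor needed, are in the scene too. Leave any green look-alike of the paint_orange alone.

How it is judged:
At the end, for the whole second after the job is handed in: The middle body is turned to within 0.18 rad (10 degrees) of its stop; the orange bottle stands at rest in the bay within 13 mm of the mark along the holder's x and 10 mm along its y, its foot within 10 mm of the base top, upright within 10 degrees (value of joint turn_sleeve above 1.32 rad and x of paint_orange in the frame of bottle_clamp between -0.053 and -0.027 m and y of paint_orange in the frame of bottle_clamp between -0.01 and 0.01 m and height (world z) of paint_orange between 0.005 and 0.02 m and angle between paint_orange's own z axis and vertical below 0.175 rad and linear speed of paint_orange below 0.02 m/s); the robot touches nothing.
It also fails if it takes over 56 s, if anything falls off the work surface, if the arm or the gripper's body presses on something with over 40 N, if the wrist force passes 120 N, or if a joint passes its speed limit or range.

ROBOT

A 6-joint arm with a two-finger parallel gripper is mounted at the origin on a cart in front of the work surface, level with it; the furniture and walls round the work are solid. World frame = base frame: x ahead of the robot, y to its left, z up, the work surface at z = 0. Lengths are in m, angles in rad, forces in N, time in s.
With the tool pointing down it reaches from about 0.35 to 0.925 m from the base axis. Payload 6.4 kg.
Tool frame: the origin (TCP) lies on the mounting face of the last link; the fingertips stand 173 mm ahead of it and the grasp point (between the pads) lies 155 mm ahead of it; z points along the fingers, y is the line along which they close (so a half turn about z gives the same grasp; the last joint's range is limited). The gripper opens to 85 mm and grips with 20 to 120 N. Pads are 22 mm wide; open, the fingers measure 114 mm over their backs; the gripper's body (76 mm by 85 mm) begins 54 mm behind the grasp point. The pads swing forward as they close: fully open they stand 13 mm farther back than shut.
Start: joints at [-0.174, 0.245, 1.558, -0, 1.339, -0.174], TCP at [0.65, 0, 0.405] pointing down, gripper open.
Joint ranges: [-3.13, 3.13], [-1.02, 2.26], [0.13, 2.54], [-0.95, 4.09], [0.21, 2.88], [-2.74, 2.74]. Speed limits (rad/s): [2.57, 2.57, 3.14, 3.14, 3.14, 3.14].

INTERFACE

Orientations are given as a unit quaternion [w, x, y, z].
In Python, from rig import robot, imaging, finder gives the robot as it stands. The module is installed in compiled form; this text tells all that it offers.
- The arm moves only by the shell command python3 -m jog 'ROWS'. ROWS is a JSON object of lists of equal length, an entry for each row: "dp": the shift along the world's x, y, z in cm, a list of three; "turn": the turn, a rotation vector about the world's x, y, z in rad, a list of three; "gripper": the closure, from 0 (fully open) to 1 (shut). In form: {"dp": [[dx, dy, dz], ...], "turn": [[wx, wy, wz], ...], "gripper": [gripper, ...]}. A call has 1 to 12 rows; each row is the pose to reach, as a shift and turn from the pose commanded when the call began; what a row does not reach only later rows make up. A row lasts 1/8 s, in which the tool goes at most 62.5 mm and 10.7 degrees, less where a joint would pass 70% of its speed; a pose out of reach is approached as far as the arm can. A call with a gripper value outside its range is refused whole. The fingers move at their own pace and stop on an object; the grip force is fixed at half the most. Time passes only in rows, so rows that repeat a pose let the fingers close. It gives the time, the measured TCP pose, the force, the opening and the grip force at its end, in the units of the state.
- robot.state(): the state, without advancing time (a new reading comes with each control period).
- imaging.read_camera(name): name is "scene" or "side" or "wrist"; returns a dict with "color" (420x560x3 uint8, blue, green, red), "z_map" (420x560 float32, m along the optical axis (not along the pixel's ray), 0 where there is no reading), "fovy" (degrees; the focal length in pixels is half the picture's height over the tangent of half this angle, whatever the lens; pixels are square), "cx", "cy" (the principal point, pixels), "extrinsics" (4x4, takes a point from camera to world coordinates). Camera axes: x right, y up, looking along -z (the intrinsics and any distortion apply to the point x, -y, -z); pixel columns grow to the right and rows downward; lengths in m; the calibration is good to about 2 mm. A picture is of the moment at which its call begins.
- robot.close_job(): hands the job in; it is judged then, once.
Trained networks look in the newest picture that a camera, given by its name, has taken for a name from the list of things; names that differ only in an ending like _2 or _b are one class to them, and where a whole thing is asked for, a point or a joint stands for the part that bears it (a point fixed in the world has none). Each returns a list of dicts, best first, with "p" (0 to 1); they miss things now and then, are a little off and sometimes report something else, mostly with a low value. They report only what shows in the picture. A call takes as long as a camera call. They do not tell look-alikes from the thing itself.
- finder.look_for(label, camera): "location" ([x, y, z] in m, in the coordinates of the camera as it stood for that picture, good to about 4 mm: the middle of the surface that is visible of it).
- finder.pinpoint(label, camera): "location" ([x, y, z] in m, in the coordinates of the camera as it stood for that picture, good to about 4 mm: a listed point, or the origin of a listed thing).
The state is a dict: "time": time; "qpos": joint angles; "joint_velocities": joint speeds; "joint_efforts": joint torques, N m; "ee_pos": TCP position; "eef_rot": TCP orientation; "contact_force": force on the tool from outside, world axes, zero at the start; "wrist_torque": the same for the moment, N m; "finger_gap": finger opening in m; "gripper_force": force on a finger pad.
Only numpy, scipy, OpenCV 4.12 (cv2) and the standard library are available. Lean on these libraries where they do the work, as an engineer would, in place of code of your own. Each camera call takes 0.05 s, during which the arm holds its last target. There are 200 camera calls.

## Working session

There is one attempt and no reset: what is moved stays moved. The work goes in short steps, Python scripts to look and compute and a shell command to move; the robot and the scene stay as the last step left them, time stands still between calls to the robot, and variables do not carry over. Pictures are saved under pics/ and viewed, at most 10 in all, crops included, and the job is handed in when it is done.

```bash
mkdir -p pics; cat > h.py <<'E'
import numpy as np, cv2
from rig import robot, imaging, finder
def world(c,p): return (c["extrinsics"]@np.r_[p,1])[:3]
def px(c,u,v):
    f=c["color"].shape[0]/2/np.tan(np.radians(c["fovy"])/2); d=np.median(c["z_map"][v-1:v+2,u-1:u+2])
    return world(c,[(u-c["cx"])/f*d,-(v-c["cy"])/f*d,-d])
def find(cam,names=("paint_orange","bottle_clamp","lever_knob","turn_sleeve")):
    for n in names:
        for k in ("pinpoint","look_for"):
            try:
                for r in getattr(finder,k)(n,cam.name)[:5]: print(cam.name,n,k,round(r["p"],2),world(cam.c,r["location"]).round(3))
            except Exception as e: print(n,k,e)
class Cam:
    def __init__(s,name): s.name=name; s.c=imaging.read_camera(name)
E
python3 - <<'E'
from h import *
np.set_printoptions(suppress=True)
ims=[]
for n in ("scene","side","wrist"):
    c=Cam(n); ims.append(c.c["color"]); print(n,c.c["fovy"],c.c["extrinsics"].round(3).tolist()); 
    np.save(f"pics/{n}.npy",c.c,allow_pickle=True)
    find(c)
cv2.imwrite("pics/a.png",cv2.resize(np.hstack(ims[:2]),(800,300))); cv2.imwrite("pics/s.png",ims[0])
cv2.imwrite("pics/d.png",ims[1]);cv2.imwrite("pics/w.png",ims[2])
print(robot.state())
E
```

```text
scene 45.18811666106353 [[0.663, 0.362, -0.655, -0.001], [-0.748, 0.342, -0.569, -0.184], [0.018, 0.867, 0.497, 0.491], [0.0, 0.0, 0.0, 1.0]]
scene paint_orange pinpoint 0.96 [ 0.547  0.331 -0.002]
scene paint_orange pinpoint 0.65 [0.516 0.48  0.003]
scene paint_orange pinpoint 0.64 [0.596 0.291 0.   ]
scene paint_orange look_for 0.9 [0.588 0.283 0.039]
scene paint_orange look_for 0.9 [0.515 0.467 0.048]
scene paint_orange look_for 0.71 [0.54  0.325 0.036]
scene bottle_clamp pinpoint 0.7 [0.516 0.153 0.002]
scene bottle_clamp look_for 0.85 [0.497 0.148 0.017]
scene lever_knob pinpoint 0.68 [0.631 0.19  0.057]
scene lever_knob look_for 0.89 [0.548 0.17  0.045]
turn_sleeve pinpoint it knows: bottle_clamp, lever_knob, paint_orange
scene turn_sleeve look_for 0.65 [0.55  0.172 0.05 ]
side 44.82702167999419 [[-1.0, -0.002, -0.009, 0.553], [-0.007, -0.538, 0.843, 1.002], [-0.007, 0.843, 0.538, 0.534], [0.0, 0.0, 0.0, 1.0]]
side paint_orange pinpoint 0.81 [0.547 0.335 0.003]
side paint_orange pinpoint 0.8 [ 0.51   0.473 -0.005]
side paint_orange pinpoint 0.72 [ 0.603  0.29  -0.002]
side pain
[... 850 characters left out ...]
sleeve look_for 0.59 [0.554 0.15  0.049]
{'time': 1.2, 'qpos': array([-0.17411367,  0.24513929,  1.55781164,  0.0000107 ,  1.33870431,
       -0.1740942 ]), 'joint_velocities': array([-0.00116369,  0.00014981, -0.00023086,  0.00032242,  0.00027855,
       -0.00107645]), 'joint_efforts': array([  0.00133815, -42.95285583, -32.6414609 ,  -0.00014219,
         0.00058064,  -0.0000026 ]), 'ee_pos': array([ 0.65001374, -0.00000454,  0.40465883]), 'eef_rot': array([-0.00002862,  0.70711454,  0.70709903, -0.0000137 ]), 'contact_force': array([0.2481084 , 0.86819354, 0.33571331]), 'wrist_torque': array([-0.0142988 , -0.04944884,  0.02695643]), 'gripper_force': 0.0, 'finger_gap': 0.08508236906925408}
```

View pics/d.png

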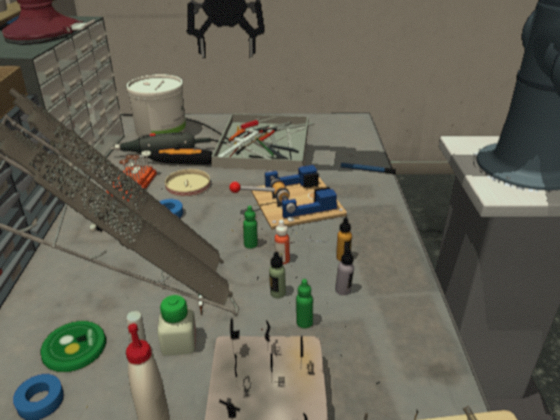

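View pics/s.png

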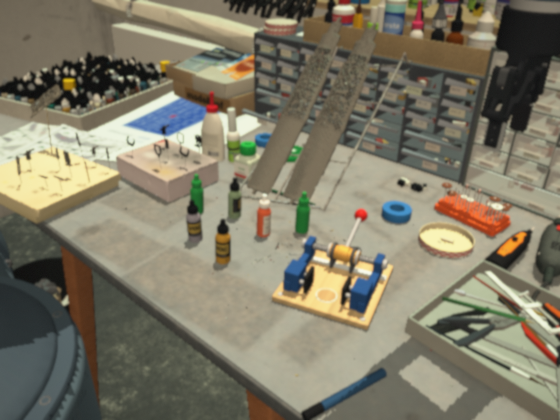

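Orange bodies: scene (264,217) / side (282,243) has a white cap. Scene (223,242) / side (344,240) is amber with a black cap, and the green bottles are at scene (303,214) and (197,195). The first one fits the description; I'll confirm it in a crop and map the obstacles.

```bash
cat > m.py <<'E'
from h import *
def cloud(c):
    f=210/np.tan(np.radians(c["fovy"])/2); v,u=np.mgrid[:420,:560]; d=c["z_map"]
    P=np.stack([(u-c["cx"])/f*d,-(v-c["cy"])/f*d,-d,np.ones_like(d)],-1)@c["extrinsics"].T
    P=P[...,:3].copy(); P[d==0]=np.nan; return P
E
python3 - <<'E'
from m import *
np.set_printoptions(suppress=True)
H=np.zeros((30,30))
for n in("scene","side"):
    c=np.load(f"pics/{n}.npy",allow_pickle=True).item(); P=cloud(c); hsv=cv2.cvtColor(c["color"],cv2.COLOR_BGR2HSV)
    near=(np.hypot(P[...,0]-.547,P[...,1]-.332)<.03)
    o=near&(hsv[...,1]>130)&((hsv[...,0]<14)|(hsv[...,0]>172))
    q=P[o]; print(n,"orange",len(q),np.median(q,0).round(3),q.min(0).round(3),q.max(0).round(3))
    kn=(np.hypot(P[...,0]-.632,P[...,1]-.188)<.03)&(hsv[...,1]>150)&((hsv[...,0]<8)|(hsv[...,0]>172))&(P[...,2]>.03)
    q=P[kn]; print("knob",np.median(q,0).round(3),q.min(0).round(3),q.max(0).round(3))
    b=(hsv[...,0]>100)&(hsv[...,0]<130)&(hsv[...,1]>120)&(np.hypot(P[...,0]-.515,P[...,1]-.153)<.11)&(P[...,2]>.015)
    q=P[b]; print("blue",q.min(0).round(3),q.max(0).round(3))
    w=(np.hypot(P[...,0]-.515,P[...,1]-.153)<.13)&(abs(P[...,2]-.01)<.005)&(hsv[...,1]>60)&(hsv[...,0]<25)
    q=P[w]; r=cv2.minAreaRect((q[:,:2]*1000).astype(np.float32)); print("base rect mm",r)
    m=np.isfinite(P[...,2]); i=((P[...,0]-.35)/.02); j=((P[...,1]-.0)/.02); m&=(i>=0)&(i<30)&(j>=0)&(j<30)
    np.maximum.at(H,(i[m].astype(int),j[m].astype(int)),P[...,2][m])
print("heights cm; rows x .35+, cols y 0+"); print("\n".join("%.2f "%(.35+.02*k)+" ".join("%2d"%round(x*100) for x in r) for k,r in enumerate(H)))
s=np.load("pics/scene.npy",allow_pickle=True).item()["color"][150:330,160:420]; cv2.imwrite("pics/crop.png",cv2.resize(s,None,fx=3,fy=3,interpolation=3))
E
```

```text
scene orange 210 [0.536 0.327 0.036] [0.532 0.318 0.001] [0.55  0.337 0.055]
knob [0.627 0.185 0.065] [0.621 0.178 0.056] [0.634 0.196 0.071]
blue [0.442 0.076 0.015] [0.573 0.22  0.049]
base rect mm ((514.4529418945312, 152.09877014160156), (151.66958618164062, 145.1624755859375), 17.455045700073242)
side orange 184 [0.54  0.341 0.045] [0.533 0.331 0.001] [0.556 0.347 0.056]
knob [0.631 0.198 0.063] [0.623 0.187 0.054] [0.64  0.203 0.069]
blue [0.444 0.081 0.015] [0.577 0.23  0.047]
base rect mm ((514.6829223632812, 156.8198699951172), (150.92800903320312, 149.1266632080078), 17.264928817749023)
heights cm; rows x .35+, cols y 0+
0.35  1  1  0  0  0  0  0  0  0  0  0  0  0  0  0  0  0  0  0  0  0  0  0  0  0  0  0  0  0  0
0.37  1  1  0  0  0  0  0  0  0  0  0  0  0  0  0  0  0  0  0  0  0  0  0  0  0  0  0  0  0  0
0.39  1  0  0  0  0  0  0  0  0  0  0  0  0  0  0  0  0  0  0  0  0  0  0  0  0  0  0  0  0  0
0.41  1  0  0  0  0  0  0  0  1  1  1  0  0  0  0  0  2  0  0  0  0  0  0  0  0  0  0  0  0  0
0.43  0  0  0  0  0  1  1  1  5  5  4  0  0  0  0  8  8  5  0  8  8  5  0  0  0  
[... 1688 characters left out ...]
21 21 21 22 22 21 13  1  1  1  0  0
0.81  0  6  6  2  2  1  1  0  0  0  0  0  0  0  0 15 23 23 23 23 24 24 24 24 14  1  1  1  1  2
0.83  0  6  6  5  5  5  6  6  0  0  0  0  0  0  0 17 25 26 26 25 24 26 26 26 15  1  1  1  2  2
0.85  1  4  5  5  6  6  5  6  0  0  2  1  2  0  0 21 17 28 28 28 20 28 29 28 17  1  1  1  0  2
0.87  1  4  5  5  5  6  4  2  0  2  2  2  2  0  0 21  0 30 30 30 22 30 31 30 18  1  1  0  0  0
0.89 31 31  0  0  0  3  2  0  0  2  2 21 21 21 22 22  0 31 31 30 23 30 31 30 19  0  0  0  0  0
0.91 31 31  0  0  0  0  0  0  0  0  0 21 20 20 20 24 23 23 22 22 24  0 21 20 19  0  0  0  0  0
0.93 31 31 26 26 26 26 26  0  0  0  0  0  0  0  0 26 25  0  0  0  0  0  0  0 23  0  0  0  0  0
```

View pics/crop.png

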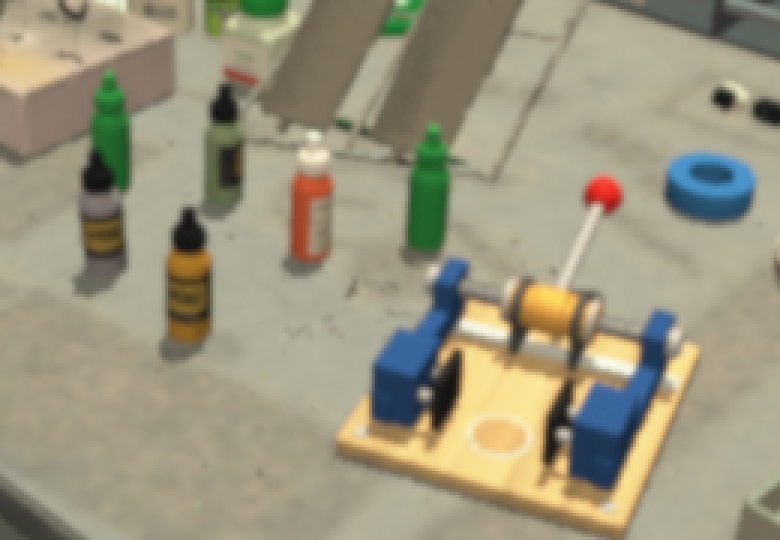

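The crop confirms it: the white-capped orange bottle is at crop (312,205), world about (0.546, 0.333). The holder sits at (0.515, 0.1545) with yaw about 0.30, so the bay is at (0.477, 0.143). Now moving above the bottle with the fingers along the holder's x.

```bash
python3 -m jog '{"dp":[[-1.7,5.5,0],[-3.5,11,0],[-5.2,16.6,-2],[-7,22,-4],[-8.7,27.7,-6],[-10.4,33.3,-9],[-10.4,33.3,-9],[-10.4,33.3,-9],[-10.4,33.3,-9]],"turn":[[0,0,0.1],[0,0,0.2],[0,0,0.3],[0,0,0.3],[0,0,0.3],[0,0,0.3],[0,0,0.3],[0,0,0.3],[0,0,0.3]],"gripper":[0,0,0,0,0,0,0,0,0]}'
python3 - <<'E'
from m import *
c=Cam("wrist"); find(c,("paint_orange","bottle_clamp")); P=cloud(c.c)
hsv=cv2.cvtColor(c.c["color"],cv2.COLOR_BGR2HSV)
for nm,m in (("cap",(P[...,2]>.058)),("body",(P[...,2]>.02)&(P[...,2]<.056))):
    m=m&(P[...,2]<.09)&(np.hypot(P[...,0]-.546,P[...,1]-.333)<.03); q=P[m]; print(nm,len(q),np.median(q,0),q.min(0),q.max(0))
cv2.imwrite("pics/w2.png",c.c["color"])
E
```

```text
time: 2.33
ee_pos: [0.5469, 0.3321, 0.3159]
eef_rot: [0.001, 0.594, 0.804, 0.001]
contact_force: [-0.6, 1.1, -0.1]
finger_gap: 0.0853
gripper_force: 0.0
wrist paint_orange pinpoint 0.96 [ 0.6    0.289 -0.005]
wrist paint_orange pinpoint 0.79 [ 0.547  0.334 -0.   ]
wrist paint_orange look_for 0.77 [0.516 0.461 0.024]
wrist paint_orange look_for 0.7 [0.596 0.296 0.047]
wrist bottle_clamp pinpoint 0.71 [ 0.515  0.156 -0.008]
wrist bottle_clamp look_for 0.61 [0.533 0.192 0.007]
cap 648 [0.54536622 0.33380952 0.0671854 ] [0.53710039 0.32232062 0.05801059] [0.55586707 0.34067891 0.07966792]
body 664 [0.54218668 0.3400619  0.04623489] [0.53301114 0.32319809 0.02014937] [0.55787369 0.34449006 0.05537289]
```

View pics/w2.png

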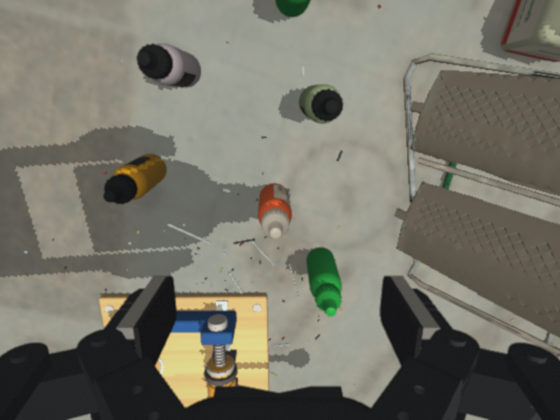

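Wrist view: orange bottle at (275,212) with the green one at (325,285), clear of the finger line. I'll descend and grip.

```bash
python3 -m jog '{"dp":[[0,0,-4],[0,0,-8],[0,0,-11.2],[0,0,-11.2],[0,0,-11.2],[0,0,-11.2],[0,0,-11.2],[0,0,-11.2],[0,0,-11.2],[0,0,-11.2]],"turn":[[0,0,0],[0,0,0],[0,0,0],[0,0,0],[0,0,0],[0,0,0],[0,0,0],[0,0,0],[0,0,0],[0,0,0]],"gripper":[0,0,0,0,0,1,1,1,1,1]}'
```

```text
time: 3.82
ee_pos: [0.5462, 0.3331, 0.2034]
eef_rot: [0.0, 0.593, 0.805, 0.0]
contact_force: [-1.1, -1.1, 5.4]
finger_gap: 0.0221
gripper_force: 58.9
```

```bash
python3 -m jog '{"dp":[[0,0,4],[0,0,8],[-1.7,-4.7,8],[-3.4,-9.5,8],[-5.2,-14.2,8],[-6.9,-19,8],[-6.9,-19,8],[-6.9,-19,8],[-6.9,-19,8]],"turn":[[0,0,0],[0,0,0],[0,0,0],[0,0,0],[0,0,0],[0,0,0],[0,0,0],[0,0,0],[0,0,0]],"gripper":[1,1,1,1,1,1,1,1,1]}'
python3 - <<'E'
from m import *
for n in("side","scene"):
    c=Cam(n); find(c,("paint_orange","bottle_clamp","lever_knob"))
    cv2.imwrite(f"pics/p_{n}.png",c.c["color"])
    P=cloud(c.c); hsv=cv2.cvtColor(c.c["color"],cv2.COLOR_BGR2HSV)
    o=(np.hypot(P[...,0]-.477,P[...,1]-.143)<.03)&(P[...,2]>.06)&(hsv[...,1]>130)&((hsv[...,0]<14)|(hsv[...,0]>172)); q=P[o]; print(n,len(q),q.min(0).round(3),q.max(0).round(3))
E
```

```text
time: 4.95
ee_pos: [0.4774, 0.1438, 0.2828]
eef_rot: [0.0, 0.593, 0.805, 0.0]
contact_force: [-0.4, -0.3, -0.2]
finger_gap: 0.0219
gripper_force: 58.8
side paint_orange pinpoint 0.87 [ 0.6    0.29  -0.001]
side paint_orange pinpoint 0.59 [ 0.512  0.477 -0.001]
side paint_orange pinpoint 0.55 [0.479 0.144 0.079]
side paint_orange look_for 0.91 [0.477 0.154 0.114]
side paint_orange look_for 0.7 [0.6   0.296 0.036]
side paint_orange look_for 0.62 [0.516 0.483 0.038]
side bottle_clamp pinpoint 0.89 [ 0.513  0.15  -0.001]
side bottle_clamp look_for 0.66 [0.52  0.184 0.015]
side lever_knob pinpoint 0.69 [0.63  0.19  0.058]
side lever_knob look_for 0.71 [0.578 0.185 0.046]
side 133 [0.465 0.137 0.081] [0.486 0.161 0.135]
scene paint_orange pinpoint 0.85 [0.475 0.143 0.08 ]
scene paint_orange pinpoint 0.77 [ 0.518  0.479 -0.   ]
scene paint_orange pinpoint 0.76 [ 0.599  0.292 -0.001]
scene paint_orange look_for 0.94 [0.516 0.466 0.047]
scene paint_orange look_for 0.92 [0.469 0.134 0.101]
scene paint_orange look_for 0.68 [0.59  0.28  0.038]
scene paint_orange look_for 0.24 [0.559 0.165 0.047]
scene bottle_clamp look_for 0.83 [0.494 0.143 0.016]
scene lever_knob pinpoint 0.66 [0.632 0.187 0.061]
scene lever_knob look_for 0.86 [0.554 0.166 0.047]
scene 168 [0.464 0.129 0.08 ] [0.485 0.152 0.133]
```

Bottle is about on the bay centre. Lowering it, opening partly (to keep clear of the turnbuckle), and retreating upward.

```bash
python3 -m jog '{"dp":[[0,0,-2.5],[0,0,-5],[0,0,-6.3],[0,0,-6.9],[0,0,-6.9],[0,0,-6.9],[0,0,-6.9],[0,0,-6.9],[0,0,-6.9],[0,0,-6.9]],"turn":[[0,0,0],[0,0,0],[0,0,0],[0,0,0],[0,0,0],[0,0,0],[0,0,0],[0,0,0],[0,0,0],[0,0,0]],"gripper":[1,1,1,1,1,1,0.5,0.5,0.5,0.5]}'
python3 -m jog '{"dp":[[0,0,1],[0,0,3],[0,0,6],[0,0,11],[0,0,14],[0,0,14]],"turn":[[0,0,0],[0,0,0],[0,0,0],[0,0,0],[0,0,0],[0,0,0]],"gripper":[0.5,0.5,0.5,0.5,0.5,0.5]}'
python3 - <<'E'
from m import *
for n in("side","scene"):
    c=Cam(n); find(c,("paint_orange","lever_knob"))
    cv2.imwrite(f"pics/q_{n}.png",c.c["color"])
    P=cloud(c.c); hsv=cv2.cvtColor(c.c["color"],cv2.COLOR_BGR2HSV)
    for z0,z1,s in((.015,.065,1),(.07,.1,0)):
        o=(np.hypot(P[...,0]-.477,P[...,1]-.143)<.022)&(P[...,2]>z0)&(P[...,2]<z1)&((hsv[...,1]>130)&((hsv[...,0]<14)|(hsv[...,0]>172))|(s==0)); q=P[o]; print(n,len(q),q.min(0).round(3),q.max(0).round(3))
cv2.imwrite("pics/q.png",cv2.resize(cv2.imread("pics/q_scene.png")[180:340,240:420],None,fx=3,fy=3))
E
```

```text
time: 6.9
ee_pos: [0.477, 0.143, 0.2137]
eef_rot: [0.0, 0.593, 0.805, 0.0]
contact_force: [0.6, -0.8, -0.6]
finger_gap: 0.0426
gripper_force: 0.0
time: 7.65
ee_pos: [0.4778, 0.1431, 0.3573]
eef_rot: [0.003, 0.593, 0.805, 0.002]
contact_force: [0.7, -0.3, -1.1]
finger_gap: 0.0428
gripper_force: 0.0
side paint_orange pinpoint 0.83 [ 0.51   0.478 -0.001]
side paint_orange pinpoint 0.8 [ 0.602  0.291 -0.001]
side paint_orange pinpoint 0.54 [0.478 0.144 0.01 ]
side paint_orange look_for 0.93 [0.602 0.297 0.034]
side paint_orange look_for 0.88 [0.481 0.152 0.056]
side paint_orange look_for 0.8 [0.516 0.482 0.039]
side lever_knob pinpoint 0.77 [0.631 0.19  0.055]
side lever_knob look_for 0.66 [0.579 0.186 0.045]
side lever_knob look_for 0.38 [0.48  0.151 0.055]
side 99 [0.466 0.141 0.032] [0.49  0.157 0.064]
side 74 [0.471 0.138 0.07 ] [0.488 0.153 0.088]
scene paint_orange pinpoint 0.65 [0.515 0.478 0.004]
scene paint_orange pinpoint 0.61 [ 0.599  0.29  -0.002]
scene paint_orange pinpoint 0.59 [0.479 0.143 0.01 ]
scene paint_orange look_for 0.57 [0.472 0.138 0.052]
scene paint_orange look_for 0.57 [0.591 0.284 0.039]
scene lever_knob pinpoint 0.59 [0.63  0.19  0.058]
scene lever_knob look_for 0.93 [0.548 0.169 0.045]
scene 315 [0.463 0.128 0.015] [0.485 0.149 0.065]
scene 158 [0.469 0.13  0.07 ] [0.487 0.148 0.091]
```

View pics/q.png

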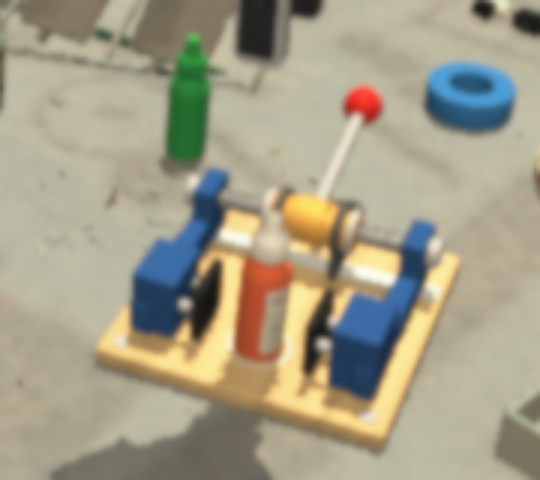

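The bottle stands upright on the ring mark. Knob is at about (0.631, 0.189, 0.059), lever at about 0.27 rad. Moving above it and turning the fingers to the holder's y.

```bash
python3 -m jog '{"dp":[[4,1.2,0],[8,2.4,0],[12,3.6,0],[15.4,4.6,0],[15.4,4.6,0],[15.4,4.6,0],[15.4,4.6,0],[15.4,4.6,0],[15.4,4.6,0],[15.4,4.6,0],[15.4,4.6,0],[15.4,4.6,0]],"turn":[[0,0,-0.17],[0,0,-0.34],[0,0,-0.51],[0,0,-0.68],[0,0,-0.85],[0,0,-1.02],[0,0,-1.19],[0,0,-1.36],[0,0,-1.5],[0,0,-1.57],[0,0,-1.57],[0,0,-1.57]],"gripper":[0.2,0.2,0.2,0.2,0.2,0.2,0.2,0.2,0.2,0.2,0.2,0.2]}'
python3 - <<'E'
from m import *
c=Cam("wrist"); find(c,("lever_knob","bottle_clamp")); P=cloud(c.c); hsv=cv2.cvtColor(c.c["color"],cv2.COLOR_BGR2HSV)
m=(P[...,2]>.04)&(P[...,2]<.09)&(np.hypot(P[...,0]-.631,P[...,1]-.189)<.035)&(hsv[...,1]>150)&((hsv[...,0]<8)|(hsv[...,0]>172)); q=P[m]
print(len(q),np.median(q,0),q.min(0),q.max(0)); print(robot.state()["qpos"].round(2))
# sphere fit r=11mm
from scipy.optimize import least_squares
print(least_squares(lambda k:np.linalg.norm(q-k,axis=1)-.011,[.631,.189,.055],loss="soft_l1",f_scale=.002).x)
E
```

```text
time: 9.65
ee_pos: [0.631, 0.189, 0.3535]
eef_rot: [-0.0, 0.989, 0.15, -0.0]
contact_force: [0.8, -0.2, 0.1]
finger_gap: 0.0682
gripper_force: 0.0
wrist lever_knob pinpoint 0.79 [0.631 0.187 0.055]
wrist lever_knob look_for 0.74 [0.565 0.174 0.046]
wrist bottle_clamp pinpoint 0.78 [ 0.518  0.157 -0.007]
wrist bottle_clamp look_for 0.89 [0.543 0.166 0.002]
wrist bottle_clamp look_for 0.65 [0.567 0.181 0.055]
551 [0.63406708 0.19094974 0.06606404] [0.62252095 0.18047374 0.05963279] [0.64281703 0.2004949  0.07012716]
[0.12 0.31 1.57 0.   1.26 1.39]
[0.63182346 0.19055767 0.05786772]
```

```bash
python3 -m jog '{"dp":[[0,0.1,-5],[0,0.1,-10],[0,0.1,-13],[0,0.1,-14.1],[0,0.1,-14.1],[0,0.1,-14.1],[0,0.1,-14.1],[0,0.1,-14.1],[0,0.1,-14.1],[0,0.1,-14.1]],"turn":[[0,0,0],[0,0,0],[0,0,0],[0,0,0],[0,0,0],[0,0,0],[0,0,0],[0,0,0],[0,0,0],[0,0,0]],"gripper":[0.2,0.2,0.2,0.2,0.2,1,1,1,1,1]}'
python3 - <<'E'
import numpy as np
# arc shifts in cm, world, from theta0=.26, yaw .30
for t in np.r_[.26:1.78:.125]:
    h=9*(np.cos(t)-np.cos(.26)); print(round(t,2),[round(h*.955,1),round(h*.2955,1),round(9*(np.sin(t)-np.sin(.26)),1)])
E
```

```text
time: 11.15
ee_pos: [0.6316, 0.1899, 0.2141]
eef_rot: [0.0, 0.989, 0.15, 0.001]
contact_force: [0.2, -1.8, 5.9]
finger_gap: 0.019
gripper_force: 58.5
0.26 [np.float64(0.0), np.float64(0.0), np.float64(0.0)]
0.38 [np.float64(-0.3), np.float64(-0.1), np.float64(1.1)]
0.51 [np.float64(-0.8), np.float64(-0.2), np.float64(2.1)]
0.64 [np.float64(-1.4), np.float64(-0.4), np.float64(3.0)]
0.76 [np.float64(-2.1), np.float64(-0.6), np.float64(3.9)]
0.88 [np.float64(-2.9), np.float64(-0.9), np.float64(4.7)]
1.01 [np.float64(-3.7), np.float64(-1.2), np.float64(5.3)]
1.14 [np.float64(-4.7), np.float64(-1.4), np.float64(5.8)]
1.26 [np.float64(-5.7), np.float64(-1.8), np.float64(6.3)]
1.38 [np.float64(-6.7), np.float64(-2.1), np.float64(6.5)]
1.51 [np.float64(-7.8), np.float64(-2.4), np.float64(6.7)]
1.64 [np.float64(-8.9), np.float64(-2.7), np.float64(6.7)]
1.76 [np.float64(-9.9), np.float64(-3.1), np.float64(6.5)]
```

```bash
python3 -m jog '{"dp":[[-0.3,-0.1,1.1],[-0.8,-0.2,2.1],[-1.4,-0.4,3.0],[-2.1,-0.6,3.9],[-2.9,-0.9,4.7],[-3.7,-1.2,5.3],[-3.7,-1.2,5.3]],"turn":[[0,0,0],[0,0,0],[0,0,0],[0,0,0],[0,0,0],[0,0,0],[0,0,0]],"gripper":[1,1,1,1,1,1,1]}'
```

```text
time: 12.02
ee_pos: [0.5937, 0.1782, 0.2667]
eef_rot: [-0.0, 0.989, 0.15, 0.001]
contact_force: [-0.2, -0.8, 0.7]
finger_gap: 0.0001
gripper_force: 0.0
```

The fingers shut and the knob slipped out. Looking.

```bash
cat > k.py <<'E'
from m import *
from scipy.optimize import least_squares
import sys
for n in sys.argv[2:]:
    c=Cam(n); P=cloud(c.c); hsv=cv2.cvtColor(c.c["color"],cv2.COLOR_BGR2HSV)
    a=np.array([.5484,.1648]); d=P[...,:2]-a; x=d@[.955,.2955]; y=d@[-.2955,.955]
    m=(abs(y)<.025)&(x>-.05)&(x<.11)&(P[...,2]>.045)&(P[...,2]<.15)&(hsv[...,1]>150)&((hsv[...,0]<6)|(hsv[...,0]>174)); q=P[m]; q=q[np.linalg.norm(q-np.median(q,0),axis=1)<.02]
    k=least_squares(lambda k:np.linalg.norm(q-k,axis=1)-.011,np.median(q,0)-[0,0,.005],loss="soft_l1",f_scale=.002).x
    print(n,len(q),k.round(4),"theta",np.arctan2(k[2]-.036,(k[:2]-a)@[.955,.2955]).round(3),"r",np.hypot(k[2]-.036,(k[:2]-a)@[.955,.2955]).round(4))
    find(c,("lever_knob",))
    cv2.imwrite(f"pics/{sys.argv[1]}_{n}.png",cv2.resize(c.c["color"][130:350,180:460],None,fx=2.5,fy=2.5))
E
python3 k.py t1 side scene
```

```text
side 91 [0.6147 0.186  0.091 ] theta 0.668 r 0.0887
side lever_knob pinpoint 0.73 [0.614 0.184 0.092]
side lever_knob look_for 0.61 [0.481 0.15  0.059]
side lever_knob look_for 0.59 [0.576 0.184 0.061]
scene 2 [0.5995 0.1653 0.096 ] theta 0.887 r 0.0774
scene lever_knob pinpoint 0.87 [0.612 0.184 0.093]
scene lever_knob look_for 0.65 [0.547 0.167 0.051]
```

View pics/t1_scene.png

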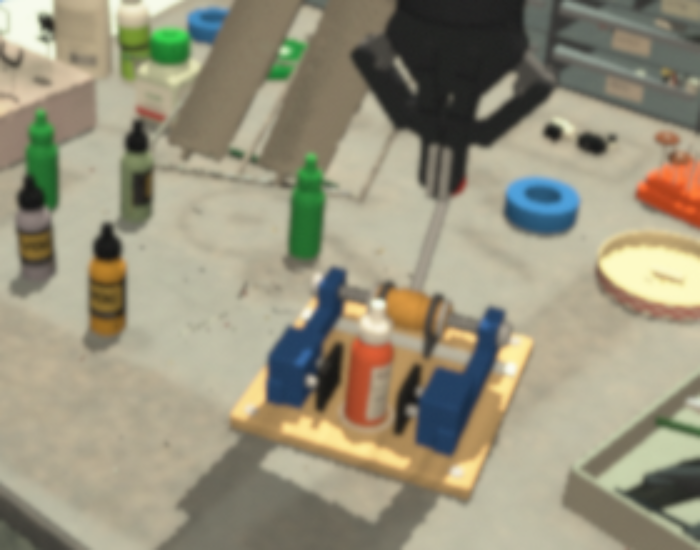

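Side view puts the knob at (0.6145, 0.186, 0.092), with the lever at about 0.67 rad; it slipped below the pads. I'll regrasp about 5 mm lower and lead it more slowly.

```bash
python3 -m jog '{"dp":[[0,0,3],[0,0,5],[1,0.4,5],[2.1,0.8,5],[2.1,0.8,5],[2.1,0.8,5],[2.1,0.8,2],[2.1,0.8,0],[2.1,0.8,-2.4],[2.1,0.8,-2.4],[2.1,0.8,-2.4]],"turn":[[0,0,0],[0,0,0],[0,0,0],[0,0,0],[0,0,0],[0,0,0],[0,0,0],[0,0,0],[0,0,0],[0,0,0],[0,0,0]],"gripper":[1,1,0.3,0.3,0.3,0.3,0.3,0.3,0.3,0.3,0.3]}'
python3 k.py t2 side
python3 -m jog '{"dp":[[0,0,0],[0,0,0],[0,0,0],[0,0,0],[0,0,0],[0,0,0]],"turn":[[0,0,0],[0,0,0],[0,0,0],[0,0,0],[0,0,0],[0,0,0]],"gripper":[1,1,1,1,1,1]}'
python3 k.py t3 side
```

```text
time: 13.7
ee_pos: [0.6153, 0.186, 0.2423]
eef_rot: [0.0, 0.989, 0.15, 0.0]
contact_force: [-0.6, 0.3, 0.7]
finger_gap: 0.0597
gripper_force: 0.0
side 16 [0.6149 0.1854 0.092 ] theta 0.678 r 0.0893
side lever_knob pinpoint 0.74 [0.613 0.183 0.092]
side lever_knob look_for 0.64 [0.56  0.176 0.044]
time: 14.6
ee_pos: [0.6155, 0.1852, 0.2422]
eef_rot: [0.001, 0.989, 0.15, 0.001]
contact_force: [1.6, -5.2, 1.1]
finger_gap: 0.0192
gripper_force: 58.4
  return _methods._mean(a, axis=axis, dtype=dtype,
  ret = um.true_divide(
Traceback (most recent call last):
  File "k.py", line 8, in <module>
    k=least_squares(lambda k:np.linalg.norm(q-k,axis=1)-.011,np.median(q,0)-[0,0,.005],loss="soft_l1",f_scale=.002).x
      ~~~~~~~~~~~~~^^^^^^^^^^^^^^^^^^^^^^^^^^^^^^^^^^^^^^^^^^^^^^^^^^^^^^^^^^^^^^^^^^^^^^^^^^^^^^^^^^^^^^^^^^^^^^^^
ValueError: Initial guess is outside of provided bounds
```

```bash
python3 -m jog '{"dp":[[-0.34,-0.1,0.41],[-0.7,-0.22,0.8],[-0.7,-0.22,0.8]],"turn":[[0,0,0],[0,0,0],[0,0,0]],"gripper":[1,1,1]}'; python3 -m jog '{"dp":[[-0.38,-0.11,0.36],[-0.78,-0.24,0.7],[-0.78,-0.24,0.7]],"turn":[[0,0,0],[0,0,0],[0,0,0]],"gripper":[1,1,1]}'
```

```text
time: 15.02
ee_pos: [0.6085, 0.183, 0.2502]
eef_rot: [0.001, 0.989, 0.15, 0.001]
contact_force: [3.2, -4.6, -0.6]
finger_gap: 0.0195
gripper_force: 58.8
time: 15.4
ee_pos: [0.6003, 0.1805, 0.2566]
eef_rot: [0.001, 0.989, 0.15, 0.0]
contact_force: [1.3, -6.1, -1.9]
finger_gap: 0.0189
gripper_force: 58.8
```

```bash
python3 -m jog '{"dp":[[-0.42,-0.13,0.31],[-0.85,-0.26,0.6],[-1.3,-0.4,0.85],[-1.77,-0.55,1.09],[-1.77,-0.55,1.09]],"turn":[[0,0,0],[0,0,0],[0,0,0],[0,0,0],[0,0,0]],"gripper":[1,1,1,1,1]}'
```

```text
time: 16.02
ee_pos: [0.5814, 0.1746, 0.2656]
eef_rot: [0.002, 0.989, 0.15, -0.002]
contact_force: [0.0, -8.4, -5.9]
finger_gap: 0.0172
gripper_force: 58.4
```

Gap is shrinking, so the ball is creeping in the pads. I'll reopen, measure, and regrip centred.

```bash
python3 -m jog '{"dp":[[0,0,0],[0,0,0],[0,0,0],[0,0,0]],"turn":[[0,0,0],[0,0,0],[0,0,0],[0,0,0]],"gripper":[0.4,0.4,0.4,0.4]}'
python3 - <<'E'
from m import *
for n in("wrist","side","scene"):
    c=Cam(n); find(c,("lever_knob","paint_orange")) if n!="wrist" else find(c,("lever_knob",)); cv2.imwrite(f"pics/u_{n}.png",c.c["color"])
cv2.imwrite("pics/u.png",np.hstack([cv2.resize(cv2.imread(f"pics/u_{n}.png")[100:320,170:430],(400,338)) for n in("scene","side")]))
E
```

```text
time: 16.52
ee_pos: [0.5826, 0.1761, 0.2679]
eef_rot: [-0.0, 0.989, 0.15, 0.0]
contact_force: [0.7, 0.3, -0.7]
finger_gap: 0.0513
gripper_force: 0.0
wrist lever_knob pinpoint 0.87 [0.593 0.175 0.109]
wrist lever_knob look_for 0.69 [0.593 0.174 0.117]
side lever_knob pinpoint 0.62 [0.593 0.175 0.112]
side lever_knob look_for 0.72 [0.558 0.177 0.052]
side paint_orange pinpoint 0.82 [ 0.515  0.476 -0.004]
side paint_orange pinpoint 0.66 [0.476 0.144 0.01 ]
side paint_orange pinpoint 0.62 [ 0.602  0.289 -0.001]
side paint_orange look_for 0.78 [0.602 0.297 0.037]
side paint_orange look_for 0.76 [0.513 0.485 0.042]
side paint_orange look_for 0.62 [0.481 0.15  0.059]
scene lever_knob pinpoint 0.82 [0.591 0.177 0.114]
scene lever_knob look_for 0.61 [0.555 0.164 0.05 ]
scene paint_orange pinpoint 0.94 [0.477 0.144 0.01 ]
scene paint_orange pinpoint 0.81 [0.603 0.286 0.   ]
scene paint_orange pinpoint 0.65 [0.517 0.477 0.003]
scene paint_orange look_for 0.93 [0.59  0.284 0.037]
scene paint_orange look_for 0.85 [0.514 0.467 0.045]
scene paint_orange look_for 0.77 [0.472 0.137 0.052]
```

View pics/u.png

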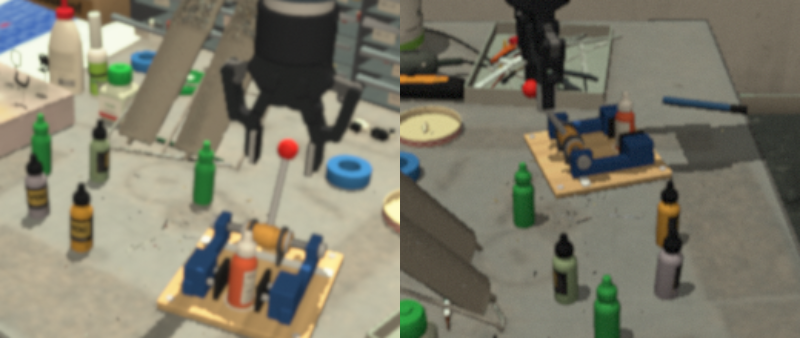

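Knob is at (0.592, 0.176, 0.112), lever at about 1.02 rad, and the bottle is still on its mark. The lever is steep enough now to push the ball from its outer side with shut fingers, so I'll go around it and push.

```bash
python3 -m jog '{"dp":[[1.2,0.3,0],[2.4,0.5,0],[3.7,0.8,0],[3.7,0.8,0],[3.7,0.8,0],[3.7,0.8,0],[3.7,0.8,0],[3.7,0.8,0],[3.7,0.8,0]],"turn":[[0,0,0],[0,0,0],[0,0,0],[0,0,0],[0,0,0],[0,0,0],[0,0,0],[0,0,0],[0,0,0]],"gripper":[0.4,0.4,0.4,0.4,1,1,1,1,1]}'
python3 -m jog '{"dp":[[-0.7,-0.2,0],[-1.4,-0.45,0],[-2.1,-0.65,0],[-2.8,-0.9,0],[-3.5,-1.1,0],[-3.5,-1.1,0]],"turn":[[0,0,0],[0,0,0],[0,0,0],[0,0,0],[0,0,0],[0,0,0]],"gripper":[1,1,1,1,1,1]}'
python3 - <<'E'
from m import *
for n in("side","scene"):
    c=Cam(n); find(c,("lever_knob","paint_orange"))
E
```

```text
time: 18.3
ee_pos: [0.6195, 0.1839, 0.2676]
eef_rot: [-0.0, 0.989, 0.15, 0.0]
contact_force: [-0.5, -0.3, -0.2]
finger_gap: 0.0001
gripper_force: 0.0
time: 19.05
ee_pos: [0.5836, 0.1727, 0.2669]
eef_rot: [0.0, 0.989, 0.15, -0.001]
contact_force: [0.6, 0.2, 0.1]
finger_gap: -0.0004
gripper_force: 0.0
side lever_knob pinpoint 0.79 [0.562 0.164 0.124]
side lever_knob look_for 0.52 [0.552 0.169 0.07 ]
side paint_orange pinpoint 0.85 [ 0.606  0.289 -0.001]
side paint_orange pinpoint 0.62 [ 0.513  0.476 -0.001]
side paint_orange pinpoint 0.51 [0.477 0.145 0.012]
side paint_orange look_for 0.88 [0.6   0.297 0.034]
side paint_orange look_for 0.7 [0.515 0.485 0.04 ]
side paint_orange look_for 0.56 [0.48  0.148 0.061]
side paint_orange look_for 0.47 [0.554 0.169 0.066]
scene lever_knob pinpoint 0.85 [0.561 0.167 0.126]
scene lever_knob look_for 0.57 [0.549 0.161 0.052]
scene paint_orange pinpoint 0.79 [0.517 0.476 0.001]
scene paint_orange pinpoint 0.67 [0.477 0.142 0.006]
scene paint_orange pinpoint 0.65 [ 0.599  0.289 -0.001]
scene paint_orange look_for 0.86 [0.514 0.467 0.047]
scene paint_orange look_for 0.81 [0.472 0.138 0.053]
scene paint_orange look_for 0.72 [0.591 0.284 0.04 ]
```

Pushing works: lever at about 1.43. Pushing on to the stop in small steps.

```bash
python3 -m jog '{"dp":[[-0.5,-0.15,0],[-1,-0.3,0],[-1.5,-0.45,0],[-2,-0.6,0],[-2.4,-0.75,0],[-2.4,-0.75,0]],"turn":[[0,0,0],[0,0,0],[0,0,0],[0,0,0],[0,0,0],[0,0,0]],"gripper":[1,1,1,1,1,1]}'
python3 -m jog '{"dp":[[-0.25,-0.08,0],[-0.5,-0.15,0],[-0.5,-0.15,0]],"turn":[[0,0,0],[0,0,0],[0,0,0]],"gripper":[1,1,1]}'
python3 - <<'E'
from m import *
for n in("side","scene"):
    c=Cam(n); find(c,("lever_knob","paint_orange"))
E
```

```text
time: 20.3
ee_pos: [0.56, 0.1653, 0.2673]
eef_rot: [0.0, 0.989, 0.15, -0.001]
contact_force: [-0.8, 0.1, -0.0]
finger_gap: -0.0001
gripper_force: 0.1
time: 20.68
ee_pos: [0.5552, 0.1638, 0.2673]
eef_rot: [0.0, 0.989, 0.15, -0.0]
contact_force: [0.2, 0.0, -0.9]
finger_gap: -0.0002
gripper_force: 0.3
side lever_knob pinpoint 0.52 [0.534 0.158 0.124]
side lever_knob look_for 0.73 [0.541 0.166 0.067]
side paint_orange pinpoint 0.96 [ 0.512  0.478 -0.002]
side paint_orange pinpoint 0.76 [ 0.603  0.293 -0.002]
side paint_orange pinpoint 0.73 [0.475 0.146 0.01 ]
side paint_orange look_for 0.87 [0.517 0.485 0.038]
side paint_orange look_for 0.66 [0.602 0.299 0.035]
scene lever_knob pinpoint 0.81 [0.531 0.159 0.128]
scene lever_knob look_for 0.93 [0.537 0.155 0.049]
scene paint_orange pinpoint 0.74 [0.477 0.143 0.01 ]
scene paint_orange pinpoint 0.55 [0.599 0.291 0.002]
scene paint_orange look_for 0.94 [0.472 0.139 0.049]
scene paint_orange look_for 0.93 [0.513 0.467 0.044]
scene paint_orange look_for 0.77 [0.589 0.282 0.039]
```

Knob is near the stop; a little further until force rises.

```bash
python3 -m jog '{"dp":[[-0.2,-0.06,0],[-0.4,-0.12,0],[-0.4,-0.12,0]],"turn":[[0,0,0],[0,0,0],[0,0,0]],"gripper":[1,1,1]}'
```

```text
time: 21.55
ee_pos: [0.5525, 0.1629, 0.2679]
eef_rot: [-0.0, 0.989, 0.15, 0.003]
contact_force: [10.0, 3.6, -6.5]
finger_gap: 0.0003
gripper_force: 5.0
```

Force of 10 N: the stop is reached. Back off (outward, then up) and check.

```bash
python3 -m jog '{"dp":[[1,0.3,0],[3,0.9,0],[4,1.2,2],[4,1.2,7],[6,1.8,12],[6,1.8,12],[6,1.8,12]],"turn":[[0,0,0],[0,0,0],[0,0,0],[0,0,0],[0,0,0],[0,0,0],[0,0,0]],"gripper":[1,1,1,1,1,1,1]}'
python3 k.py v side scene
python3 - <<'E'
from m import *
c=Cam("side"); find(c,("paint_orange",))
E
```

```text
time: 22.42
ee_pos: [0.6113, 0.1807, 0.3868]
eef_rot: [0.0, 0.989, 0.15, -0.001]
contact_force: [0.6, 0.3, -0.5]
finger_gap: 0.0001
gripper_force: 0.0
side 75 [0.5326 0.1596 0.1232] theta 1.759 r 0.0888
side lever_knob pinpoint 0.88 [0.531 0.156 0.122]
side lever_knob pinpoint 0.18 [ 0.513  0.154 -0.001]
side lever_knob look_for 0.67 [0.54  0.166 0.077]
scene 132 [0.534  0.1588 0.1257] theta 1.743 r 0.0911
scene lever_knob pinpoint 0.67 [0.531 0.155 0.124]
scene lever_knob look_for 0.71 [0.536 0.155 0.052]
side paint_orange pinpoint 0.88 [ 0.513  0.474 -0.002]
side paint_orange pinpoint 0.75 [ 0.603  0.291 -0.001]
side paint_orange pinpoint 0.52 [0.48  0.146 0.012]
side paint_orange look_for 0.74 [0.603 0.301 0.036]
side paint_orange look_for 0.67 [0.541 0.167 0.081]
side paint_orange look_for 0.62 [0.481 0.153 0.062]
```

View pics/v_scene.png

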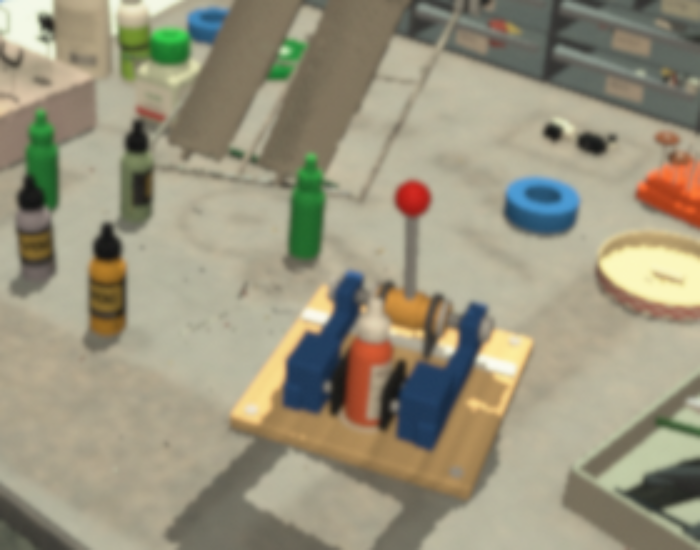

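The lever stands at 1.75 rad, which is the stop. The jaws hold the bottle upright at (370,380), and the gripper is clear.

```bash
python3 -c "
from rig import robot
print(robot.close_job())"
```

```text
the job is handed in; nothing more can be done
None
```

I handed the job in at about 22 s: the orange bottle stands upright on the ring mark between the closed jaws, the lever is at its stop (about 1.75 rad above the holder's +x), and the gripper is clear; no verdict was returned.

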